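# Fit the matching adapter plate and latch the sprung clamp

## Task

Find by trial which of the two grey adapter plates drops over the dowel pins in the test fixture's nest (in front of the fork) and seat it there flat. Then push the red handle so that the fork slides over the plate, feel for the hidden notch on the side of the parked dowel insert, and hook the handle in it so that the sprung clamp stays when you let go. Leave the other plate lying flat on the bench, and the other things where they are.

Things in the scene. Friction and masses are not known exactly. Their poses are not given: they have to be found in the camera images.
- fixture: fixed grey metal base plate 215 x 250 x 16 mm on the bench, may stand turned. z up, origin on the bench. The clamp's centre line runs along its y at x = 0: handle home at y = -75 mm, nest at y = +75 mm. A second, parked dowel insert lies on the base at x = +105, y = +75 mm: it is not the nest and has the other pin spacing
- nest (a point): nest in front of the fork: centre of the top face (24 mm above the bench) of the dowel insert fitted there; axes as the fixture's. Two 8 mm steel pins, 9 mm high with coned tops, stand at x = +-22 mm or at x = +-31 mm from it (changes from day to day, not told)
- plate_1: grey plate 90 (x) x 60 (y) x 10 mm (z), about 0.15 kg, flat on the bench, origin at the centre of its underside. Two 11 mm through holes at x = +-22 mm. Black grip rib on top: 14 mm wide (x), 44 long (y), up to 49 mm above the underside. Seated: underside on the insert, x and y along the fixture's, either way round; the wrong plate stays up on the pins, 9 mm high or tilted, and blocks the fork
- plate_2: the look-alike plate: same size, colour, mass, rib and frame as plate_1, but its two holes are at x = +-31 mm. Only one of the two plates fits the pins now in the nest
- clamp (a joint): travel of the sprung clamp (handle and fork) along the fixture's +y (m): 0 home, 0.060 end of travel. A spring drives it home with 3 N at 0 and 10 N at 0.045. Latched in the notch it stays between 0.018 and 0.040 and reads 9 mm less than at the middle of the notch's mouth; let go anywhere else it snaps home
- handle (a joint): sideways travel of the red handle along the fixture's +x on the clamp (m): 0 in the slot, 0.018 fully in the notch; a weak spring (0.7 to 1.8 N) returns it to 0. Behind the notch's lip it stays at 0.017 to 0.018
- handle_grip (a point): middle of the red handle, a 20 x 20 mm square grip from 69 to 115 mm above the bench (this point: 96 mm); moves with the handle; axes as the fixture's. A black dust shield 52 x 78 mm, top 62 mm above the bench, moves with it and hides the gate
- slot_home (a point): on the blue fixed gate plate, at the handle's home place. The post under the handle (10 mm) runs in its slot. The notch opens to the fixture's +x (the parked insert's side); the middle of its 16 mm mouth lies at 28 to 48 mm of travel (not told: feel for it); elsewhere the handle stops after about 2 mm sideways. Push it 18 mm in; then the spring draws it back (-y) 9 mm behind a lip, which holds it
- fork (a point): between the tips of the fork's two prongs, on their underside level (36 mm above the bench, 2 mm above a seated plate); prongs 12 mm wide at x = +-23 mm. At home 15 mm short of a seated plate's edge; moves with the clamp
- flux: small amber bottle with black cap, 32 mm wide, 58 mm high, loose bystander, origin at its foot
- reel: reel of solder wire with blue flanges, 61 mm wide, 38 mm high, loose bystander, origin at its foot
- fuses: flat white and red box 40 x 62 x 16 mm, loose bystander, origin at its underside
- green_tape: roll of green tape 82 mm wide, 18 mm high, loose bystander, origin at its underside
Not all that is in view belongs to the job. Leave any green look-alike of the plate_2 alone.

How it is judged:
By the outcome, as a careful person would: the job done as asked, in the order asked, and still so for the second after the job is handed in, with the robot touching nothing.
It also fails if it takes over 72 s, if anything falls off the work surface, if the arm or the gripper's body presses on something with over 40 N, if the wrist force passes 120 N, or if a joint passes its speed limit or range.

## Robot

A 7-joint arm with a two-finger parallel gripper is mounted at the origin on a cart in front of the work surface, level with it; the furniture and walls round the work are solid. World frame = base frame: x ahead of the robot, y to its left, z up, the work surface at z = 0. Lengths are in mm, angles in rad, forces in N, time in s.
With the tool pointing down it reaches from about 400 to 900 mm from the base axis. Payload 5.6 kg.
Tool frame: the origin (TCP) lies at the very end of the fingers, on their centre line; the grasp point (between the pads) lies 19 mm behind it; z points along the fingers, y is the line along which they close (so a half turn about z gives the same grasp; the last joint's range is limited). The gripper opens to 92 mm and grips with 3 to 60 N. Pads are 20 mm wide; open, the fingers measure 128 mm over their backs; the gripper's body (75 mm by 189 mm) begins 69 mm behind the grasp point.
Start: joints at [1.154, 0.468, -0.012, 1.603, 0.006, 1.071, -0.056], TCP at [237.311, -605.138, 214.592] pointing down, gripper open.
Joint ranges: [-2.53, 2.53], [-0.31, 2.02], [-1.57, 1.55], [0.28, 2.44], [-1.29, 4.43], [0.15, 1.84], [-2.92, 2.92]. Speed limits (rad/s): [2.57, 2.57, 3.14, 3.14, 3.14, 3.14, 3.14].

## Interface

Orientations are given as a rotation vector (axis times angle).
In Python, from rig import env, eyes gives the robot as it stands. The module is installed in compiled form; this text tells all that it offers.
- The arm moves only by the shell command python3 -m crank 'ROWS' [FORCE]. ROWS is JSON, a list of rows, each a list of 3 entries, a list of its own where there are three numbers: the shift along the tool's x, y, z in units of 0.5 m (1.0 is 0.5 m), then the turn about the tool's z in units of 0.1 rad (1.0 is 0.1 rad), then the opening, from 0 (shut) to 1 (fully open). A call has 1 to 20 rows; each row shifts and turns the commanded pose from where the row before left it, along the tool's axes as they then stand; what a row does not reach is not made up. A row lasts 1/10 s, in which the tool goes at most 50 mm and 8.59 degrees, less where a joint would pass 70% of its speed; a pose out of reach is approached as far as the arm can. A call with a number of a shift or a turn outside -1 to 1 is refused whole. A call with a gripper value outside its range is refused whole. The fingers move at their own pace and stop on an object; FORCE is the grip in N (left out, the last holds). Time passes only in rows, so rows that do not move let the fingers close. It gives the time, the measured TCP pose, the force, the opening and the grip force at its end, in the units of the state.
- env.state(): the state, without advancing time (a new reading comes with each control period).
- eyes.grab_frame(name): name is "side" or "top"; returns the picture (400x640x3 uint8, red, green, blue); there is no depth.
- eyes.get_calibration(name): a dict with "fx", "fy", "cx", "cy" (pixels), "cam_to_world" (4x4, takes a point from camera to world coordinates). Camera axes: x right, y up, looking along -z (the intrinsics and any distortion apply to the point x, -y, -z); pixel columns grow to the right and rows downward; lengths in mm; the calibration is good to about 2 mm. A picture is of the moment at which its call begins. get_calibration takes no time and is no camera call.
- env.sign_off(): hands the job in; it is judged then, once.
Trained networks look in the newest picture that a camera, given by its name, has taken for a name from the list of things; names that differ only in an ending like _2 or _b are one class to them, and where a whole thing is asked for, a point or a joint stands for the part that bears it (a point fixed in the world has none). Each returns a list of dicts, best first, with "p" (0 to 1); they miss things now and then, are a little off and sometimes report something else, mostly with a low value. They report only what shows in the picture. A call takes as long as a camera call. They do not tell look-alikes from the thing itself.
- eyes.recognise(camera, query): "position" ([x, y, z] in mm, in world coordinates, good to about 4 mm: the middle of the surface that is visible of it).
- eyes.trace(camera, query): "region" (400x640 bool, what is visible of it).
- eyes.spot_point(camera, query): "position" ([x, y, z] in mm, in world coordinates, good to about 4 mm: a listed point, or the origin of a listed thing).
The state is a dict: "clock": time; "q": joint angles; "qvel": joint speeds; "joint_torque": joint torques, N m; "tcp_pos": TCP position; "eef_rot": TCP orientation; "ft_force": force on the tool from outside, world axes, zero at the start; "moment": the same for the moment, N m; "grip_width": opening from 0.0 (shut) to 1.0 (fully open); "grip_force": force on a finger pad.
Only numpy, scipy, OpenCV 4.12 (cv2) and the standard library are available. Lean on these libraries where they do the work, as an engineer would, in place of code of your own. Each camera call takes 0.05 s, during which the arm holds its last target. There are 200 camera calls.

## Working session

There is one attempt and no reset: what is moved stays moved. The work goes in short steps, Python scripts to look and compute and a shell command to move; the robot and the scene stay as the last step left them, time stands still between calls to the robot, and variables do not carry over. Pictures are saved under pics/ and viewed, at most 10 in all, crops included, and the job is handed in when it is done.

```bash
mkdir -p pics
cat > h.py <<'E'
import numpy as np,cv2,json
from rig import env,eyes
def save(n,f,crop=None,s=1):
    im=eyes.grab_frame(n)[:,:,::-1]
    if crop: im=im[crop[1]:crop[3],crop[0]:crop[2]]
    cv2.imwrite('pics/'+f,cv2.resize(im,None,fx=s,fy=s,interpolation=cv2.INTER_CUBIC))
def px(n,P):
    c=eyes.get_calibration(n);T=np.linalg.inv(np.array(c['cam_to_world']))
    p=T[:3,:3]@np.array(P,float)+T[:3,3]; p=np.array([p[0],-p[1],-p[2]])
    return np.array([c['fx']*p[0]/p[2]+c['cx'],c['fy']*p[1]/p[2]+c['cy']])
def ray(n,u,v,z):
    c=eyes.get_calibration(n);T=np.array(c['cam_to_world'])
    d=T[:3,:3]@np.array([(u-c['cx'])/c['fx'],-(v-c['cy'])/c['fy'],-1]);o=T[:3,3]
    return o+d*(z-o[2])/d[2]
E
python3 - <<'E'
from h import *
a=eyes.grab_frame('top')[:,:,::-1];cv2.imwrite('pics/top0.png',a)
b=eyes.grab_frame('side')[:,:,::-1];cv2.imwrite('pics/side0.png',b)
for c in('top','side'):
    k=eyes.get_calibration(c);print(c,{x:(np.round(k[x],2).tolist()) for x in k})
    for q in('plate_1','nest','handle_grip','slot_home','fork','fixture'):
        try:
            for r in eyes.spot_point(c,q)[:4]: print(c,q,np.round(r['position']),round(r['p'],2),px(c,r['position']).round())
        except Exception as e: print(c,q,e)
s=env.state();print(s['eef_rot'],s['clock'])
E
```

```text
top {'fx': 424.48, 'fy': 424.48, 'cx': 324.26, 'cy': 195.2, 'cam_to_world': [[0.01, 0.99, -0.13, 422.68], [-1.0, 0.01, 0.0, -39.8], [0.0, 0.13, 0.99, 1313.26], [0.0, 0.0, 0.0, 1.0]]}
top plate_1 [451. 274.   5.] 0.76 [221. 240.]
top plate_1 [576. 308.   4.] 0.67 [212. 199.]
top plate_1 [780.  43.  -2.] 0.62 [299. 136.]
top nest [498.  74.  26.] 0.98 [286. 225.]
top handle_grip [519. -66.  98.] 0.74 [333. 216.]
top handle_grip [519. -71.  51.] 0.59 [334. 218.]
top handle_grip [450. 273.   5.] 0.37 [222. 240.]
top slot_home [521. -71.  51.] 0.7 [334. 217.]
top fork [505.  39.  40.] 0.62 [298. 222.]
top fixture [506.   6.  -1.] 0.61 [309. 223.]
side {'fx': 498.23, 'fy': 498.23, 'cx': 328.73, 'cy': 198.7, 'cam_to_world': [[-0.94, 0.15, -0.32, 125.5], [-0.35, -0.43, 0.83, 1137.57], [-0.02, 0.89, 0.46, 714.19], [0.0, 0.0, 0.0, 1.0]]}
side plate_1 [578. 308.  -0.] 0.79 [278. 288.]
side plate_1 [447. 270.   1.] 0.62 [336. 290.]
side plate_1 [780.  42.   0.] 0.61 [255. 220.]
side plate_1 [520. -69.  53.] 0.36 [352. 201.]
side nest [497.  76.  24.] 0.98 [343. 236.]
side slot_home [523. -70.  55.] 0.71 [352. 200.]
side slot_home [735. 315.   1.] 0.68 [218. 276.]
side slot_home [510.   4.   4.] 0.37 [348. 228.]
side fork [502.  36.  35.] 0.58 [346. 224.]
side fixture [ 378. -348.   -3.] 0.75 [420. 185.]
side fixture [509.   5.   4.] 0.7 [348. 228.]
side fixture [733. 319.  -1.] 0.2 [218. 278.]
[ 3.08686125e+00  5.83647848e-01 -6.32599481e-05] 0.7
```

View pics/top0.png

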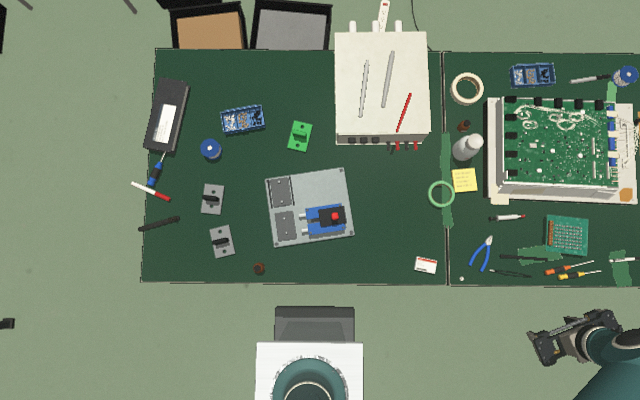

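View pics/side0.png

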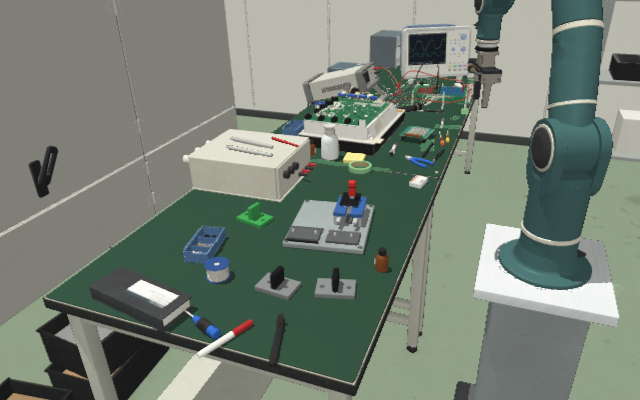

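In the top picture, the candidates for the plate are the grey ones at (212,199) and (221,241), and a green look-alike at (299,136), which I'll leave alone. The nest is at about (286,225), the parked insert at (281,191) and the handle at (333,216). I'll check the choice in a close crop.

Run:
```python
import cv2,numpy as np
a=cv2.imread('pics/top0.png');b=cv2.imread('pics/side0.png')
A=cv2.resize(a[160:280,190:360],None,fx=4.6,fy=4.6,interpolation=cv2.INTER_CUBIC)
cv2.imwrite('pics/c1.png',A)
B=cv2.resize(b[170:310,240:400],None,fx=4.2,fy=4.2,interpolation=cv2.INTER_CUBIC)
cv2.imwrite('pics/c2.png',B)
```

```text
(no output)
```

View pics/c1.png

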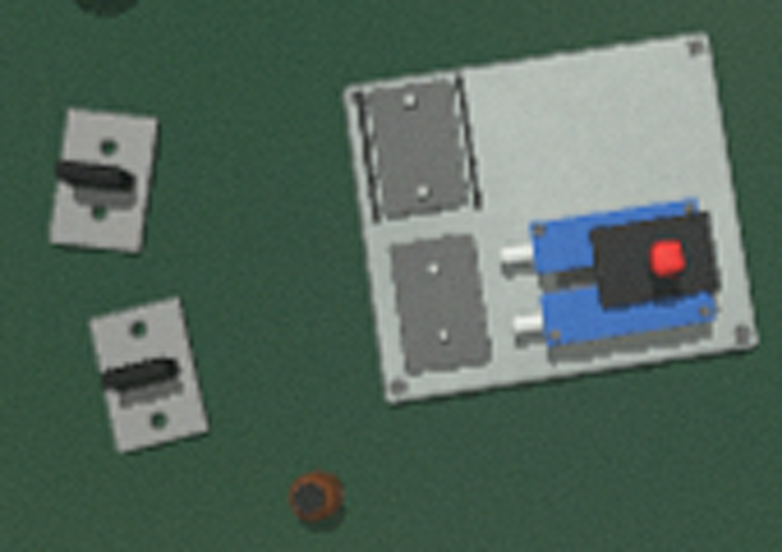

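View pics/c2.png

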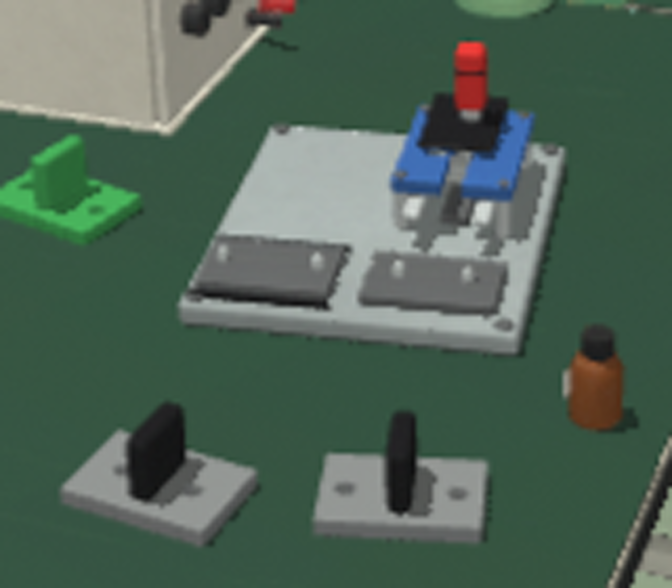

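The crops show narrow pin spacing in the nest: top crop (433,268)–(444,336), about 44 mm. The parked insert has the wide one. The grey plate at (212,199) has narrow holes and the one at (221,241) wide ones. So plate_1, at about (576,308) mm, is the first to try. Next I'll measure accurately.

```bash
cat > m.py <<'E'
from h import *
def blob(img,u,v,r,bright):
    g=img[...,:3].astype(float).mean(2);g=cv2.GaussianBlur(g,(0,0),.5);u0,v0=int(round(u)),int(round(v))
    w=g[v0-r:v0+r+1,u0-r:u0+r+1];m=np.median(w);w=np.clip((w-m) if bright else (m-w),0,None);w[w<.4*w.max()]=0
    Y,X=np.mgrid[v0-r:v0+r+1,u0-r:u0+r+1];return (w*X).sum()/w.sum(),(w*Y).sum()/w.sum()
E
python3 - <<'E'
from m import *
a=cv2.imread('pics/top0.png')
f=lambda x,y:(190+x/4.6-.4,160+y/4.6-.4)
def C(n,pts,z):
    P=np.array([ray('top',*f(*p),z) for p in pts]);print(n,P.round(1).tolist(),'mean',P.mean(0).round(1));return P
P=C('base',[(350,88),(706,35),(757,345),(390,402)],16)
for i,j in((0,1),(3,2),(3,0),(2,1)):
    d=P[j]-P[i];print(np.hypot(*d[:2]).round(1),np.degrees(np.arctan2(d[1],d[0])).round(2))
for n,pts in(('p1',[(68,108),(158,118),(141,252),(50,240)]),('p2',[(90,318),(180,297),(208,432),(118,452)])):
    P=C(n,pts,10)
    for i,j in((0,1),(3,2),(3,0),(2,1)):
        d=P[j]-P[i];print(np.hypot(*d[:2]).round(1),np.degrees(np.arctan2(d[1],d[0])).round(2))
for n,pts,z,b in(('nestpins',[(433,268),(444,336)],31,1),('parkpins',[(409,100),(422,191)],31,1),('h1',[(108,147),(98,212)],8,0),('h2',[(138,328),(158,420)],8,0)):
    Q=[ray('top',*blob(a,*f(*p),3,b),z) for p in pts];d=Q[0]-Q[1]
    print(n,np.round(Q,1).tolist(),'mid',np.mean(Q,0).round(1),np.hypot(*d[:2]).round(1),np.degrees(np.arctan2(d[1],d[0])).round(1))
b=cv2.imread('pics/side0.png');g=lambda x,y:(240+x/4.2-.4,170+y/4.2-.4)
for n,pts,z,br in(('nestpins',[(399,266),(467,272)],31,1),('parkpins',[(222,252),(317,260)],31,1)):
    Q=[ray('side',*blob(b,*g(*p),2,br),z) for p in pts];print('side',n,np.round(Q,1).tolist(),np.mean(Q,0).round(1))
# rib top & handle top by trace
for c in('top','side'):
    for q in('handle_grip','plate_1'):
        for r in eyes.spot_point(c,q)[:3]: print(c,q,np.round(r['position'],1),round(r['p'],2))
        for r in eyes.recognise(c,q)[:3]: print(' rec',np.round(r['position'],1),round(r['p'],2))
s=env.state();print(s['clock'],s['eef_rot'],s['ft_force'],s['grip_width'])
E
```

```text
base [[640.0, 141.5, 16.0], [678.9, -98.0, 16.0], [470.5, -132.7, 16.0], [430.5, 109.2, 16.0]] mean [555.   5.  16.]
242.6 -80.78
245.2 -80.61
212.0 8.76
211.2 9.47
p1 [[625.3, 332.3, 10.0], [619.1, 271.3, 10.0], [528.4, 278.9, 10.0], [535.8, 340.1, 10.0]] mean [577.1 305.7  10. ]
61.3 -95.78
61.7 -96.89
89.8 -5.02
91.1 -4.83
p2 [[484.0, 311.0, 10.0], [498.6, 251.7, 10.0], [409.6, 229.7, 10.0], [395.9, 288.6, 10.0]] mean [447.  270.2  10. ]
61.1 -76.17
60.5 -76.91
90.9 14.31
91.6 13.9
nestpins [[518.5, 81.6, 31.0], [474.6, 74.2, 31.0]] mid [496.5  77.9  31. ] 44.5 9.5
parkpins [[633.4, 101.8, 31.0], [569.9, 89.7, 31.0]] mid [601.6  95.8  31. ] 64.7 10.8
h1 [[598.6, 305.5, 8.0], [559.3, 308.7, 8.0]] mid [578.9 307.1   8. ] 39.5 -4.6
h2 [[477.3, 279.3, 8.0], [417.0, 263.5, 8.0]] mid [447.1 271.4   8. ] 62.3 14.7
side nestpins [[520.0, 81.8, 31.0], [477.5, 74.5, 31.0]] [498.8  78.1  31. ]
side parkpins [[632.8, 101.0, 31.0], [572.4, 90.3, 31.0]] [602.6  95.7  31. ]
top handle_grip [519.2 -65.7  97.7] 0.74
top handle_grip [519.  -71.   50.6] 0.59
top handle_grip [450.2 272.6   5.3] 0.37
 rec [519.2 -58.7  62. ] 0.78
 rec [ 379.9 -345.6   19.6] 0.61
top plate_1 [450.7 274.1   5.4] 0.76
top plate_1 [576.3 308.2   4.3] 0.67
top plate_1 [780.2  42.7  -1.7] 0.62
 rec [571.6 305.8  12.1] 0.86
 rec [449.  270.8  12.9] 0.73
 rec [776.9  44.1   7.7] 0.68
 rec [519.8 -60.7  65.7] 0.6
side plate_1 [577.5 308.3  -0. ] 0.79
side plate_1 [447.2 269.7   0.6] 0.62
side plate_1 [7.796e+02 4.150e+01 1.000e-01] 0.61
 rec [772.6  52.5  11.3] 0.92
 rec [439.4 284.1  10. ] 0.86
 rec [573.1 317.1  10.7] 0.56
1.1 [ 3.08686369e+00  5.83580556e-01 -4.26731170e-05] [-0.34278681  0.57194461 -0.24545977] 0.9991209204340776
```

```bash
cat > go.py <<'E'
# python3 go.py x y z tool_y_deg [n] : remaining move in tool axes/units (turn first, then shift)
import sys,numpy as np
from rig import env
from scipy.spatial.transform import Rotation as R
x,y,z,a=map(float,sys.argv[1:5]);n=int(sys.argv[5]) if len(sys.argv)>5 else 1
s=env.state();M=R.from_rotvec(s['eef_rot']).as_matrix()
d=np.array([x,y,z])-s['tcp_pos'];cur=np.degrees(np.arctan2(M[1,1],M[0,1]))
t=-np.radians((a-cur+180)%360-180)
print('t',round(s['clock'],2),'tcp',np.round(s['tcp_pos'],1),'yang',cur.round(2),'tilt',M[:,2].round(4),'F',np.round(s['ft_force'],1),'grip',round(s['grip_width'],3),round(s['grip_force'],1),'q7',np.round(s['q'][6],2))
print('turn',round(t*10,3),'dist',np.linalg.norm(d).round(1))
for nm,Q in(('shift now',M),('shift after turn',M@R.from_rotvec([0,0,t]).as_matrix())): print(nm,(Q.T@d/500/n).round(4))
E
python3 -m crank '[[[0,0,0],-0.95,0.6],[[0,0,0],-0.95,0.6],[[0,0,0],-0.95,0.6],[[0,0,0],-0.95,0.6],[[0,0,0],-0.95,0.6],[[0,0,0],-0.95,0.6],[[0,0,0],-0.95,0.6],[[0,0,0],-0.95,0.6],[[0,0,0],-0.95,0.6],[[0,0,0],-0.95,0.6],[[0,0,0],-0.95,0.6],[[0,0,0],-0.7,0.6]]'
python3 go.py 577.5 307 180 -4.9 20
```

```text
clock: 2.3
tcp_pos: [237.2, -605.2, 214.6]
eef_rot: [-2.307, -2.132, 0.0]
ft_force: [-0.3, 0.0, 0.4]
grip_width: 0.598
grip_force: 0.0
t 2.3 tcp [ 237.2 -605.2  214.6] yang -4.52 tilt [-0.  0. -1.] F [-0.3  0.   0.4] grip 0.598 0.0 q7 0.97
turn 0.067 dist 974.2
shift now [0.0936 0.0267 0.0035]
shift after turn [0.0938 0.0261 0.0035]
```

```bash
python3 -m crank '[[[0.047,0.013,0],0.07,0.6],[[0.094,0.026,0.003],0,0.6],[[0.094,0.026,0.003],0,0.6],[[0.094,0.026,0.003],0,0.6],[[0.094,0.026,0.003],0,0.6],[[0.094,0.026,0.003],0,0.6],[[0.094,0.026,0.003],0,0.6],[[0.094,0.026,0.003],0,0.6],[[0.094,0.026,0.003],0,0.6],[[0.094,0.026,0.003],0,0.6],[[0.094,0.026,0.003],0,0.6],[[0.094,0.026,0.003],0,0.6],[[0.094,0.026,0.003],0,0.6],[[0.094,0.026,0.003],0,0.6],[[0.094,0.026,0.003],0,0.6],[[0.094,0.026,0.003],0,0.6],[[0.094,0.026,0.003],0,0.6],[[0.094,0.026,0.003],0,0.6],[[0.094,0.026,0.003],0,0.6],[[0.094,0.026,0.003],0,0.6]]' | head -2
python3 go.py 577.5 307 100 -4.9 5;python3 go.py 577.5 307 15 -4.9
```

```text
clock: 4.3
tcp_pos: [571.9, 286.8, 185.9]
t 4.3 tcp [571.9 286.8 185.9] yang -5.14 tilt [ 2.e-04 -4.e-04 -1.e+00] F [ 0.5 -1.1  0.1] grip 0.601 0.0 q7 -0.9
turn -0.041 dist 88.4
shift now [0.0082 0.0015 0.0343]
shift after turn [0.0082 0.0015 0.0343]
t 4.3 tcp [571.9 286.8 185.9] yang -5.14 tilt [ 2.e-04 -4.e-04 -1.e+00] F [ 0.5 -1.1  0.1] grip 0.601 0.0 q7 -0.9
turn -0.041 dist 172.2
shift now [0.0413 0.0075 0.3417]
shift after turn [0.0413 0.0077 0.3417]
```

```bash
python3 -m crank '[[[0.0205,0.004,0.03],-0.04,0.6],[[0.0205,0.004,0.07],0,0.6],[[0,0,0.08],0,0.6],[[0,0,0.06],0,0.6],[[0,0,0],0,0.6]]' | head -2
python3 go.py 577.5 307 15 -4.9
```

```text
clock: 4.8
tcp_pos: [574.0, 302.5, 61.1]
t 4.8 tcp [574.  302.5  61.1] yang -4.89 tilt [-0.0079 -0.005  -1.    ] F [-0.1  0.2 -0.4] grip 0.6 0.0 q7 -0.98
turn 0.002 dist 46.5
shift now [0.0102 0.0069 0.0921]
shift after turn [0.0102 0.0069 0.0921]
```

```bash
python3 -m crank '[[[0,0,0],0,0.6],[[0,0,0],0,0.6]]' | head -2
python3 go.py 577.5 307 15 -4.9
```

```text
clock: 5.0
tcp_pos: [578.2, 305.9, 68.2]
t 5.0 tcp [578.2 305.9  68.2] yang -4.9 tilt [ 0.0028  0.0016 -1.    ] F [-0.8  0.  -0. ] grip 0.602 0.0 q7 -0.98
turn -0.001 dist 53.2
shift now [ 0.002  -0.0018  0.1064]
shift after turn [ 0.002  -0.0018  0.1064]
```

```bash
python3 -m crank '[[[0.002,-0.002,0.03],0,0.6],[[0,0,0.04],0,0.6],[[0,0,0.03],0,0.6],[[0,0,0.006],0,0.6],[[0,0,0],0,0.6],[[0,0,0],0,0.6],[[0,0,0],0,0.15],[[0,0,0],0,0.05],[[0,0,0],0,0.0],[[0,0,0],0,0.0],[[0,0,0],0,0.0],[[0,0,0],0,0.0]]' 20
python3 go.py 577.5 307 15 -4.9
```

```text
clock: 6.2
tcp_pos: [576.2, 306.4, 13.2]
eef_rot: [2.314, 2.125, 0.0]
ft_force: [-0.3, 0.1, -0.0]
grip_width: 0.154
grip_force: 20.0
t 6.2 tcp [576.2 306.4  13.2] yang -4.88 tilt [ 3.e-04  1.e-04 -1.e+00] F [-0.3  0.1 -0. ] grip 0.154 20.0 q7 -1.02
turn 0.004 dist 2.3
shift now [ 0.0014  0.0025 -0.0037]
shift after turn [ 0.0014  0.0025 -0.0037]
```

```bash
python3 -m crank '[[[0,0,-0.02],0,0],[[0,0,-0.05],0,0],[[0,0,-0.06],0,0],[[0,0,-0.04],-0.4,0],[[0,0,-0.02],-0.6,0],[[0,0,0],-0.6,0],[[0,0,0],-0.6,0],[[0,0,0],-0.3,0]]' 40
python3 go.py 497.5 78 105 9.4 6
```

```text
clock: 7.0
tcp_pos: [576.0, 306.3, 108.6]
eef_rot: [2.029, 2.398, 0.0]
ft_force: [-0.2, -1.5, -1.6]
grip_width: 0.152
grip_force: 40.0
t 7.0 tcp [576.  306.3 108.6] yang 9.54 tilt [ 2.e-04 -0.e+00 -1.e+00] F [-0.2 -1.5 -1.6] grip 0.152 40.0 q7 -0.74
turn 0.024 dist 241.4
shift now [-0.0707 -0.0384  0.0012]
shift after turn [-0.0708 -0.0382  0.0012]
```

```bash
python3 -m crank '[[[-0.03,-0.016,0],0,0],[[-0.06,-0.032,0],0,0],[[-0.08,-0.043,0],0,0],[[-0.08,-0.043,0],0,0],[[-0.08,-0.043,0],0,0],[[-0.06,-0.032,0],0,0],[[-0.03,-0.016,0],0,0],[[-0.005,-0.004,0.04],0.02,0],[[0,0,0.02],0,0],[[0,0,0],0,0],[[0,0,0],0,0],[[0,0,0],0,0]]'
python3 go.py 497.5 78 75 9.4
python3 - <<'E'
from h import *
save('top','t1.png',(255,180,345,250),7)
save('side','s1.png',(300,180,390,260),7)
E
```

```text
clock: 8.2
tcp_pos: [498.4, 79.0, 78.6]
eef_rot: [2.032, 2.396, 0.001]
ft_force: [0.3, 0.9, -0.7]
grip_width: 0.148
grip_force: 40.0
t 8.2 tcp [498.4  79.   78.6] yang 9.41 tilt [ 9.e-04  5.e-04 -1.e+00] F [ 0.3  0.9 -0.7] grip 0.148 40.0 q7 -0.47
turn 0.002 dist 3.9
shift now [-0.0016 -0.0022  0.0072]
shift after turn [-0.0016 -0.0022  0.0072]
```

View pics/s1.png

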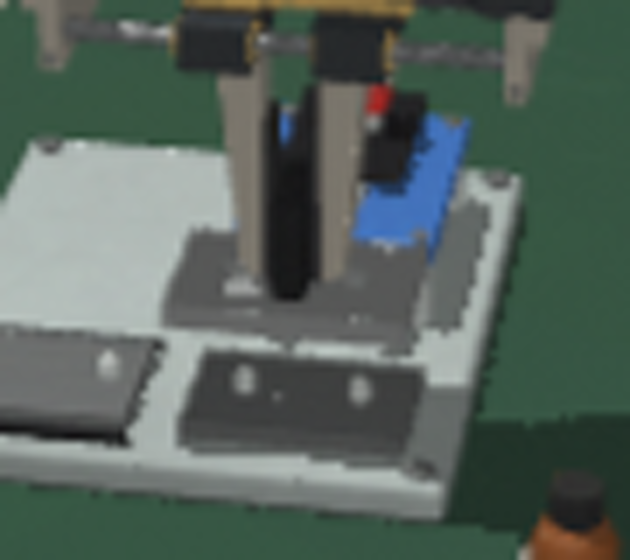

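The side view shows the plate held squarely above the nest. The pins are at crop (243,378) and (360,388), and the plate's front top corners at (163,310) and (413,332). I'll work out the offset of the plate in the grip.

Run:
```python
from h import *
f=lambda x,y:(300+x/7-.43,180+y/7-.43)
P=np.array([ray('side',*f(*p),75.4) for p in [(163,310),(413,332),(430,238),(190,232)]])
print(P.round(1),P.mean(0))
Q=np.array([ray('side',*f(*p),31) for p in [(243,378),(360,388)]]);print(Q,Q.mean(0))
r=eyes.trace('top','plate_1')
for k in r[:3]:
    m=k['region'];ys,xs=np.nonzero(m);print(k['p'],m.sum(),xs.mean(),ys.mean())
```

```text
[[537.5 118.3  75.4]
 [446.8 103.8  75.4]
 [461.8  35.4  75.4]
 [549.1  60.2  75.4]] [498.80805402  79.44163042  75.4       ]
[[519.24038924  85.08401672  31.        ]
 [475.406845    77.57850955  31.        ]] [497.32361712  81.33126313  31.        ]
0.89 566 222.28798586572438 241.19611307420496
0.84 575 299.97391304347826 136.3913043478261
```

View pics/t1.png

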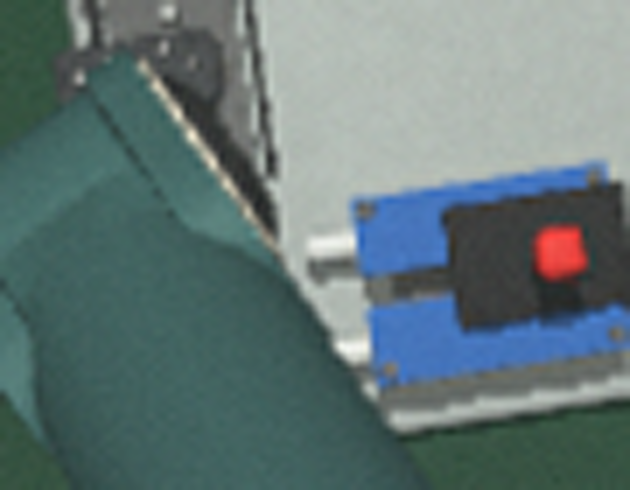

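The arm hides the plate from the top camera, which shows the nest as dark and the fork clear at crop (330,250). The plate is centred on the tool within about 1 mm, so I'll lower it and watch the force.

```bash
python3 -m crank '[[[-0.003,-0.002,0.015],0,0],[[0,0,0.02],0,0],[[0,0,0.016],0,0],[[0,0,0.008],0,0],[[0,0,0],0,0],[[0,0,0],0,0]]'
python3 go.py 497.4 77.5 37.2 9.4
```

```text
clock: 8.95
tcp_pos: [497.2, 76.5, 48.4]
eef_rot: [-2.033, -2.395, 0.0]
ft_force: [0.7, 0.3, -1.0]
grip_width: 0.149
grip_force: 40.0
t 8.95 tcp [497.2  76.5  48.4] yang 9.35 tilt [-3.e-04  1.e-04 -1.e+00] F [ 0.7  0.3 -1. ] grip 0.149 40.0 q7 -0.51
turn -0.009 dist 11.3
shift now [0.0019 0.0007 0.0225]
shift after turn [0.0019 0.0007 0.0225]
```

```bash
python3 -m crank '[[[0.002,0.0005,0.004],0,0],[[0,0,0.005],0,0],[[0,0,0.003],0,0],[[0,0,0],0,0]]'
python3 go.py 497.4 77.5 37.2 9.4
```

```text
clock: 9.35
tcp_pos: [497.2, 77.3, 42.4]
eef_rot: [-2.033, -2.395, 0.001]
ft_force: [0.1, -0.0, -1.0]
grip_width: 0.151
grip_force: 40.0
t 9.35 tcp [497.2  77.3  42.4] yang 9.33 tilt [-3.e-04 -1.e-04 -1.e+00] F [ 0.1 -0.  -1. ] grip 0.151 40.0 q7 -0.52
turn -0.012 dist 5.2
shift now [0.0003 0.0005 0.0104]
shift after turn [0.0003 0.0005 0.0104]
```

```bash
python3 -m crank '[[[0,0,0.004],0,0],[[0,0,0.004],0,0],[[0,0,0.002],0,0],[[0,0,0],0,0]]'
python3 go.py 497.4 77.5 37.2 9.4
```

```text
clock: 9.75
tcp_pos: [497.2, 77.3, 37.4]
eef_rot: [-2.033, -2.395, 0.0]
ft_force: [0.6, -0.9, -1.5]
grip_width: 0.148
grip_force: 40.0
t 9.75 tcp [497.2  77.3  37.4] yang 9.33 tilt [-3.e-04 -1.e-04 -1.e+00] F [ 0.6 -0.9 -1.5] grip 0.148 40.0 q7 -0.53
turn -0.012 dist 0.3
shift now [0.0003 0.0004 0.0004]
shift after turn [0.0003 0.0004 0.0004]
```

```bash
python3 -m crank '[[[0,0,0.002],0,0],[[0,0,0],0,0],[[0,0,0],0,0.2],[[0,0,0],0,0.3],[[0,0,0],0,0.5],[[0,0,0],0,0.5],[[0,0,0],0,0.5],[[0,0,-0.03],0,0.5],[[0,0,-0.06],0,0.5],[[0,0,-0.07],0,0.5],[[0,0,-0.06],0,0.5],[[0,0,-0.02],0,0.5],[[0,0,0],0,0.5]]'
python3 go.py 521.8 -70.2 155 9.4 4
```

```text
clock: 11.05
tcp_pos: [498.3, 77.3, 158.3]
eef_rot: [2.032, 2.392, 0.003]
ft_force: [-0.5, -0.7, -0.3]
grip_width: 0.497
grip_force: 0.0
t 11.05 tcp [498.3  77.3 158.3] yang 9.31 tilt [ 3.5e-03 -4.0e-04 -1.0e+00] F [-0.5 -0.7 -0.3] grip 0.497 0.0 q7 -0.37
turn -0.016 dist 149.4
shift now [-0.0747 -0.0003  0.0017]
shift after turn [-0.0747 -0.0005  0.0017]
```

```bash
python3 -m crank '[[[-0.03,0,0],-0.02,0.5],[[-0.06,0,0],0,0.5],[[-0.08,0,0],0,0.5],[[-0.08,0,0],0,0.5],[[-0.04,0,0],0,0.5],[[-0.01,0,0],0,0.5],[[0,0,0],0,0.5],[[0,0,0],0,0.5],[[0,0,0],0,0.5]]'
python3 go.py 521.8 -70.2 76 9.4
python3 - <<'E'
from h import *
save('side','s2.png',(290,150,400,250),6)
E
```

```text
clock: 11.95
tcp_pos: [521.7, -68.7, 156.4]
eef_rot: [-2.027, -2.399, -0.0]
ft_force: [0.6, -0.2, -0.0]
grip_width: 0.496
grip_force: 0.0
t 11.95 tcp [521.7 -68.7 156.4] yang 9.61 tilt [-3.e-04  6.e-04 -1.e+00] F [ 0.6 -0.2 -0. ] grip 0.496 0.0 q7 -0.08
turn 0.037 dist 80.4
shift now [-0.003  -0.0002  0.1609]
shift after turn [-0.003  -0.0002  0.1609]
```

View pics/s2.png

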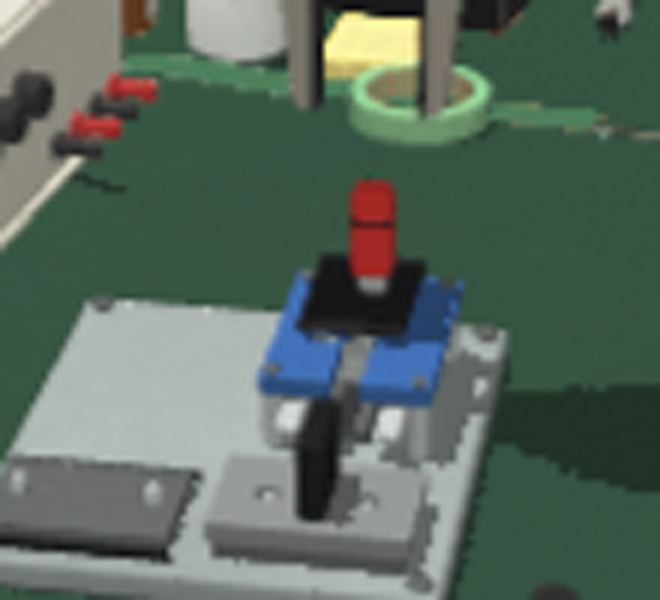

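The side crop shows the plate flat on the insert, with pins showing in its holes at (268,492) and (368,500). The open fingers are above the handle at (372,230). I'll lower and grip it.

```bash
python3 -m crank '[[[-0.003,0,0.03],0.03,0.5],[[0,0,0.05],0,0.5],[[0,0,0.05],0,0.5],[[0,0,0.025],0,0.5],[[0,0,0.004],0,0.5],[[0,0,0],0,0.5],[[0,0,0],0,0.3],[[0,0,0],0,0.1],[[0,0,0],0,0],[[0,0,0],0,0],[[0,0,0],0,0]]' 25
python3 go.py 521.8 -70.2 76 9.4
```

```text
clock: 13.1
tcp_pos: [522.4, -72.3, 77.6]
eef_rot: [2.034, 2.393, 0.0]
ft_force: [-1.6, 0.1, 3.9]
grip_width: 0.214
grip_force: 25.0
t 13.1 tcp [522.4 -72.3  77.6] yang 9.27 tilt [ 7.e-04 -6.e-04 -1.e+00] F [-1.6  0.1  3.9] grip 0.214 25.0 q7 -0.16
turn -0.022 dist 2.7
shift now [ 0.0043 -0.0006  0.0032]
shift after turn [ 0.0043 -0.0006  0.0032]
```

```bash
cat > tr.py <<'E'
import numpy as np
from rig import env
s=env.state();a=np.radians(9.4);d=s['tcp_pos'][:2]-np.array([522.4,-72.3]);F=s['ft_force']
X=np.array([np.cos(a),np.sin(a)]);Y=np.array([-np.sin(a),np.cos(a)])
print('t %.2f clamp %.1f handle %.1f z %.1f Fx %.1f Fy %.1f Fz %.1f grip %.3f'%(s['clock'],d@Y,d@X,s['tcp_pos'][2],F[:2]@X,F[:2]@Y,F[2],s['grip_width']))
E
python3 -m crank '[[[0.01,0,0],0,0],[[0.018,0,0],0,0],[[0.014,0,0],0,0],[[0.008,0,0],0,0],[[0,0,0],0,0],[[0,0,0],0,0]]' >/dev/null; python3 tr.py
python3 -m crank '[[[0,0.004,0],0,0],[[0,0.004,0],0,0],[[0,0,0],0,0]]'>/dev/null; python3 tr.py
```

```text
t 13.70 clamp 23.2 handle 0.2 z 77.6 Fx -1.6 Fy -5.6 Fz 5.2 grip 0.219
t 14.00 clamp 22.9 handle 1.5 z 77.5 Fx -10.2 Fy -5.1 Fz 14.1 grip 0.216
```

```bash
for i in 1; do python3 -m crank '[[[0.006,0,0],0,0],[[0,0,0],0,0]]' >/dev/null; python3 tr.py; python3 -m crank '[[[0.006,0,0],0,0],[[0,0,0],0,0]]' >/dev/null; python3 tr.py; python3 -m crank '[[[0.005,0,0],0,0],[[0,0,0],0,0]]' >/dev/null; python3 tr.py; python3 -m crank '[[[0.005,0,0],0,0],[[0,0,0],0,0]]' >/dev/null; python3 tr.py; done
```

```text
t 14.20 clamp 24.4 handle 1.5 z 77.5 Fx -9.4 Fy -9.4 Fz 12.2 grip 0.218
t 14.40 clamp 27.0 handle 1.5 z 77.6 Fx -8.6 Fy -9.2 Fz 13.7 grip 0.219
t 14.60 clamp 30.5 handle 2.5 z 77.6 Fx -6.0 Fy -7.6 Fz 9.4 grip 0.213
t 14.80 clamp 33.4 handle 3.9 z 77.6 Fx -0.9 Fy -6.8 Fz 5.7 grip 0.216
```

```bash
python3 -m crank '[[[0.001,0.006,0],0,0],[[0,0.006,0],0,0],[[0,0,0],0,0]]' >/dev/null; python3 tr.py; python3 -m crank '[[[0,0.008,0],0,0],[[0,0.008,0],0,0],[[0,0,0],0,0]]' >/dev/null; python3 tr.py
```

```text
t 15.10 clamp 33.5 handle 10.2 z 77.6 Fx -1.4 Fy -7.0 Fz 5.9 grip 0.212
t 15.40 clamp 33.5 handle 17.3 z 77.6 Fx -4.6 Fy -7.0 Fz 8.9 grip 0.216
```

```bash
python3 -m crank '[[[0,0.003,0],0,0],[[0,0,0],0,0]]' >/dev/null; python3 tr.py; python3 -m crank '[[[-0.006,0,0],0,0],[[-0.006,0,0],0,0],[[-0.004,0,0],0,0],[[0,0,0],0,0],[[0,0,0],0,0]]' >/dev/null; python3 tr.py
```

```text
t 15.60 clamp 33.4 handle 17.5 z 77.5 Fx -7.4 Fy -7.8 Fz 12.1 grip 0.215
t 16.10 clamp 27.0 handle 17.5 z 77.5 Fx -7.4 Fy -4.5 Fz 11.5 grip 0.214
```

```bash
python3 -m crank '[[[-0.005,0,0],0,0],[[-0.004,0,0],0,0],[[0,0,0],0,0],[[0,0,0],0,0]]' >/dev/null; python3 tr.py;python3 -m crank '[[[-0.002,-0.004,0],0,0],[[0,0,0],0,0],[[0,0,0],0,0]]' >/dev/null; python3 tr.py
```

```text
t 16.50 clamp 26.6 handle 17.5 z 77.5 Fx -7.7 Fy 4.2 Fz 12.4 grip 0.219
t 16.80 clamp 26.6 handle 17.3 z 77.6 Fx -1.8 Fy 5.6 Fz 7.1 grip 0.218
```

```bash
python3 -m crank '[[[0.002,0,0],0,0.25],[[0.001,0,0],0,0.3],[[0,0,0],0,0.4],[[0,0,0],0,0.5],[[0,0,0],0,0.5],[[0,0,-0.03],0,0.5],[[0,0,-0.05],0,0.5],[[0,0,-0.07],0,0.5],[[0,0,-0.07],0,0.5],[[0,0,-0.05],0,0.5],[[0,0,0],0,0.5]]' | head -2
python3 - <<'E'
from h import *
im=eyes.grab_frame('side')[:,:,::-1]
cv2.imwrite('pics/s3.png',cv2.resize(im[120:320,240:440],None,fx=3,fy=3,interpolation=cv2.INTER_CUBIC))
for q in('handle_grip','fork'):
    for r in eyes.spot_point('side',q)[:2]: print(q,np.round(r['position']),round(r['p'],2))
E
```

```text
clock: 17.9
tcp_pos: [537.9, -44.8, 216.7]
handle_grip [533. -40.  98.] 0.93
handle_grip [498.  79.  23.] 0.45
```

View pics/s3.png

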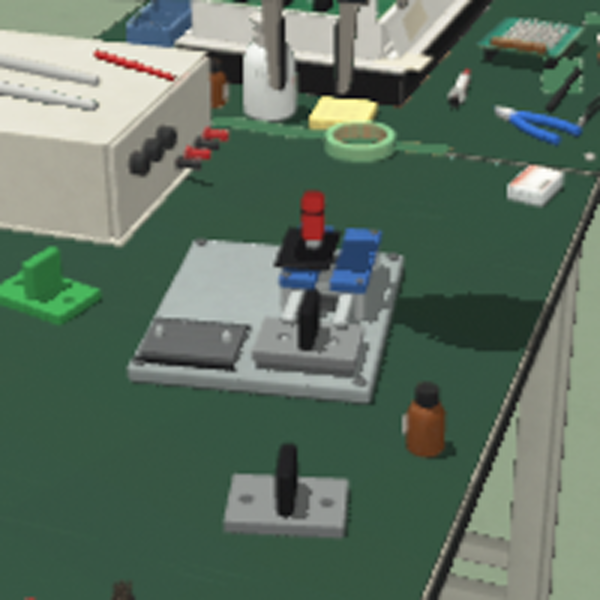

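The side crop shows the handle latched at (313,215), off to the parked insert's side. The prongs are over the seated plate, and the other plate lies flat at (287,503). I'll wait a second, check the latch once more and hand in.

```bash
python3 -m crank '[[[0,0,0],0,0.5],[[0,0,0],0,0.5],[[0,0,0],0,0.5],[[0,0,0],0,0.5],[[0,0,0],0,0.5],[[0,0,0],0,0.5],[[0,0,0],0,0.5],[[0,0,0],0,0.5]]' | head -1
python3 - <<'E'
from h import *
eyes.grab_frame('side')
p=eyes.spot_point('side','handle_grip')[0]['position'];print(np.round(p))
if p[1]>-52: print(env.sign_off())
E
```

```text
clock: 18.85
[531. -42.  99.]
the job is handed in; nothing more can be done
None
```

The job is handed in: plate_1 (narrow holes) seated flat on the nest pins at the first try, and the clamp is latched in the notch with the fork over the plate, still holding about a second after I let go (time 19 s); plate_2 and the other things were not touched.

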